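Click the open cake-carrier latch shut

ROBOT

A 6-joint arm with a two-finger parallel gripper is mounted at the origin on the work surface. World frame = base frame: x ahead of the robot, y to its left, z up, the work surface at z = 0. Lengths are in m, angles in rad, forces in N, time in s.
With the tool pointing down it reaches from about 0.35 to 0.975 m from the base axis. Payload 4.9 kg.
Tool frame: the origin (TCP) lies at the very end of the fingers, on their centre line; the grasp point (between the pads) lies 19 mm behind it (ctrl.pinch_z is the distance from the TCP to the grasp point, in m); z points along the fingers, y is the direction in which the jaws open and shut (so a half turn about z gives the same grasp; the last joint's range is limited). The gripper opens to 85 mm and grips with 20 to 120 N. Pads are 22 mm wide; open, the fingers measure 114 mm over their backs; the gripper's body (76 mm by 85 mm) begins 54 mm behind the grasp point. The pads swing forward as they close: fully open they stand 13 mm farther back than shut.
Start: joints at [1.132, 0.053, 1.613, -0, 1.476, -0.119], TCP at [0.196, 0.593, 0.203] pointing down, gripper open.
Joint ranges: [-3.01, 3.01], [-1.01, 2.22], [0.06, 2.58], [-1.02, 4.17], [0.09, 2.62], [-3.14, 3.14]. Speed limits (rad/s): [2.57, 2.57, 3.14, 3.14, 3.14, 3.14].

INTERFACE

Orientations are given as a rotation vector (axis times angle).
In Python, from station import ctrl gives the robot as it stands.
- The arm moves only by the tool carry_out, never from a script. Its argument "series" is a list of rows, each a list of 7 numbers: the shift along the world's x, y, z each as a share of 0.025 m, from -1 to 1, then the turn, a rotation vector about the world's x, y, z each as a share of 0.1 rad, from -1 to 1, then the opening, from 0 (shut) to 1 (fully open). A call has 1 to 12 rows; each row shifts and turns the commanded pose from where the row before left it; what a row does not reach is not made up. A row lasts 1/10 s, in which the tool goes at most 50 mm and 8.59 degrees, less where a joint would pass 70% of its speed; a pose out of reach is approached as far as the arm can. A call with a number of a shift or a turn outside -1 to 1 is refused whole. A call with a gripper value outside its range is refused whole. The fingers move at their own pace and stop on an object; "grip_force" is the grip in N (left out, the last holds). Time passes only in rows, so rows that do not move let the fingers close. It gives the time, the measured TCP pose, the force and the opening at its end, in the units of the state.
- ctrl.get_obs(): the state, without advancing time (a new reading comes with each control period).
- ctrl.get_image(name): name is "scene" or "top"; returns a dict with "frame" (400x640x3 uint8, blue, green, red), "fx", "fy", "cx", "cy" (pixels), "R" (3x3) and "t" (3): a world point X has camera coordinates R X + t. Camera axes: x right, y down, z forward; pixel columns grow to the right and rows downward; lengths in m; the calibration is good to about 2 mm. A picture is of the moment at which its call begins. There is no depth.
- ctrl.finish_job(): hands the job in, once; it reports no verdict.
Trained networks look in a picture, given as the dict that the camera call returned (one of the last four; its "shot" number tells which), for a name from the list of things; names that differ only in an ending like _2 or _b are one class to them, and where a whole thing is asked for, a point or a joint stands for the part that bears it (a point fixed in the world has none). Each returns a list of dicts, best first, with "p" (0 to 1); they miss things now and then, are a little off and sometimes report something else, mostly with a low value. They report only what shows in the picture. A call takes as long as a camera call.
- ctrl.trace(picture, name): "mask" (400x640 bool, what is visible of it) and "rect" ([left, top, width, height] as shares, 0 to 1, of the picture: columns of its width, rows of its height, round what is visible of it).
- ctrl.mark_of(picture, name): "position" ([column, row] as shares, 0 to 1, of the picture: columns of its width, rows of its height: a listed point, or the origin of a listed thing).
The state is a dict: "t": time; "q": joint angles; "dq": joint speeds; "effort": joint torques, N m; "tool_pos": TCP position; "tool_rot": TCP orientation; "contact_force": force on the tool from outside, world axes, zero at the start; "wrist_torque": the same for the moment, N m; "opening": finger opening in m.
Only numpy, scipy, OpenCV 4.12 (cv2) and the standard library are available. Lean on these libraries where they do the work, as an engineer would, in place of code of your own. Each camera call takes 0.05 s, during which the arm holds its last target.

TASK

One of the two purple wing latches on the lid of the cake carrier has been left open. Turn that wing clockwise until it clicks over and rests locked at its green dot, so that the carrier can be picked up. Be gentle: no more than 30 newtons in all on a latch; leave the other latch locked and do not shift the spoon or the little bowl lying between them.

Things in the scene. Friction and masses are not known exactly. Their poses are not given: they have to be found in the camera images.
- carrier: white cake carrier with clear walls and a tart inside, 280 (x) by 420 (y) by 110 high, heavy, does not slide. Origin under its centre. Its flat lid top is 110 above the table; a wing latch stands on the lid at each of its two ends, 145 from the middle along the carrier's y and up to 50 off along its x.
- latch_a_base: grey round dial plate of wing latch a, 112 across, 6 thick, fixed on one end of the carrier's lid (which end varies). Origin on the turning axis, on the lid's top. A red dot (open) lies on it towards its -x, a green dot (locked) towards its +y, both 50 from the axis.
- latch_a_axis (a point): point on the upright turning axis of latch a, level with the top of its wing, 36 above the lid
- latch_a_pointer (a point): top edge of the pointer end of wing a, 42 from the axis. The wing is a purple upright bar, 84 long through the axis, 12 thick, its flat sides reaching from 10 to 36 above the lid (round hub of 38 diameter below 16); a white line marks the pointer end.
- latch_a (a joint): angle of wing a in rad, clockwise seen from above is positive: 0 = open (pointer at the red dot), 1.57 = locked against its stop (pointer at the green dot). Turning takes up to 0.2 N m; past about 1.15 rad it clicks over its detent and snaps to 1.57 by itself.
- latch_b_base: grey round dial plate of wing latch b, 112 across, 6 thick, fixed on one end of the carrier's lid (which end varies). Origin on the turning axis, on the lid's top. A red dot (open) lies on it towards its -x, a green dot (locked) towards its +y, both 50 from the axis.
- latch_b_axis (a point): point on the upright turning axis of latch b, level with the top of its wing, 36 above the lid
- latch_b_pointer (a point): top edge of the pointer end of wing b, 42 from the axis. The wing is a purple upright bar, 84 long through the axis, 12 thick, its flat sides reaching from 10 to 36 above the lid (round hub of 38 diameter below 16); a white line marks the pointer end.
- latch_b (a joint): angle of wing b in rad, clockwise seen from above is positive: 0 = open (pointer at the red dot), 1.57 = locked against its stop (pointer at the green dot). Turning takes up to 0.2 N m; past about 1.15 rad it clicks over its detent and snaps to 1.57 by itself.
- spoon: black-handled serving spoon lying on the middle of the carrier's lid, 200 long, 20 high; origin under its middle
- ramekin: small white bowl on the middle of the carrier's lid, 58 across, 34 high; origin under its centre

How it is judged:
By the outcome, as a careful person would: the job done as asked, in the order asked, and still so for the second after the job is handed in, with the robot touching nothing.
It also fails if it takes over 38 s, if anything falls off the work surface, if the arm or the gripper's body presses on something with over 40 N, if the wrist force passes 120 N, or if a joint passes its speed limit or range.

## Working session

There is one attempt and no reset: what is moved stays moved. The work goes in short steps, Python scripts to look and compute and a tool call to move; the robot and the scene stay as the last step left them, time stands still between calls to the robot, and variables do not carry over. Pictures are saved under pics/ and viewed, and the job is handed in when it is done.

Besides the shell and the picture viewer there is one more tool, called as name(argument=value, ...), one argument or row to a line, values as JSON. carry_out: Moves the arm, as the interface text tells. Shift numbers are shares of 0.025 m and turn numbers shares of 0.1 rad, none past 1 either way. Its arguments: {"type":"object","properties":{"series":{"type":"array"},"grip_force":{"type":"number"}},"required":["series"]}

```bash
mkdir -p pics; cat > h.py <<'E'
import numpy as np,cv2
from station import ctrl
def ray(p,u,v):
    R=np.array(p["R"]);t=np.array(p["t"]).ravel()
    d=R.T@np.array([(u-p["cx"])/p["fx"],(v-p["cy"])/p["fy"],1]);return -R.T@t,d
def atz(p,u,v,z):
    o,d=ray(p,u,v);return o+d*(z-o[2])/d[2]
E
python3 - <<'E'
from h import *
for n in ["top","scene"]:
    p=ctrl.get_image(n);cv2.imwrite(f"pics/{n}0.png",p["frame"])
    for k,z in [("latch_a_base",.11),("latch_a_axis",.146),("latch_a_pointer",.146),("spoon",.11),("ramekin",.11),("carrier",0)]:
        for r in ctrl.mark_of(p,k):
            u,v=r["position"][0]*640,r["position"][1]*400
            print(n,k,round(r["p"],2),round(u),round(v),atz(p,u,v,z).round(4))
o=ctrl.get_obs();print(o)
E
```

```text
top latch_a_base 0.77 465 177 [ 0.5685 -0.2083  0.11  ]
top latch_a_axis 0.81 473 171 [ 0.5701 -0.2091  0.146 ]
top latch_a_pointer 0.8 475 195 [ 0.5321 -0.2096  0.146 ]
top spoon 0.81 397 180 [ 0.5655 -0.0975  0.11  ]
top spoon 0.44 253 154 [0.6143 0.1332 0.11  ]
top ramekin 0.71 357 177 [ 0.5714 -0.0332  0.11  ]
top carrier 0.79 369 191 [ 0.5692 -0.0652  0.    ]
scene latch_a_base 0.57 272 129 [ 0.5754 -0.2018  0.11  ]
scene latch_a_axis 0.86 271 113 [ 0.5723 -0.2111  0.146 ]
scene latch_a_pointer 0.61 291 107 [ 0.5291 -0.2117  0.146 ]
scene latch_a_pointer 0.26 269 114 [ 0.5771 -0.2071  0.146 ]
scene spoon 0.96 297 167 [ 0.5676 -0.0837  0.11  ]
scene spoon 0.67 291 105 [ 0.511  -0.2585  0.11  ]
scene ramekin 0.94 305 190 [ 0.5741 -0.0268  0.11  ]
scene carrier 0.78 302 210 [ 0.5705 -0.061   0.    ]
{'t': 0.7, 'q': array([ 1.13203190e+00,  5.26849987e-02,  1.61287307e+00, -1.74664175e-05,
        1.47601654e+00, -1.18997229e-01]), 'dq': array([ 0.00136531, -0.0009077 ,  0.0009543 , -0.00095586, -0.00069796,
       -0.00076214]), 'effort': array([ 6.74150033e-05, -3.93584991e+01, -3.70355380e+01, -2.23508086e-04,
        7.78501180e-04, -4.31768541e-06]), 'tool_pos': array([0.19646399, 0.59330608, 0.20332899]), 'tool_rot': array([5.00145873e-01, 3.10150322e+00, 1.97424666e-05]), 'contact_force': array([ 0.12487647, -0.14852296,  0.82984803]), 'wrist_torque': array([ 0.03943757,  0.03273158, -0.00762544]), 'opening': 0.08564131440979297}
```

View pics/top0.png

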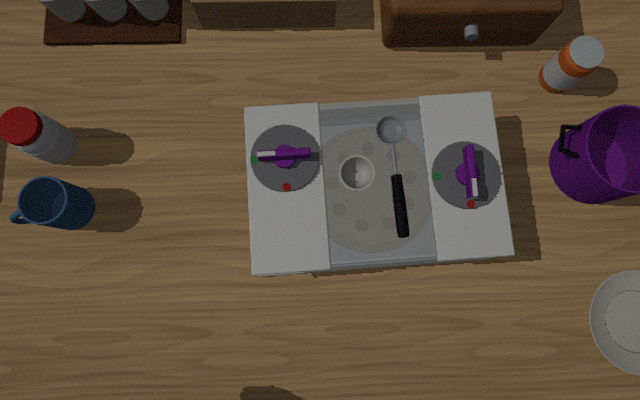

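View pics/scene0.png

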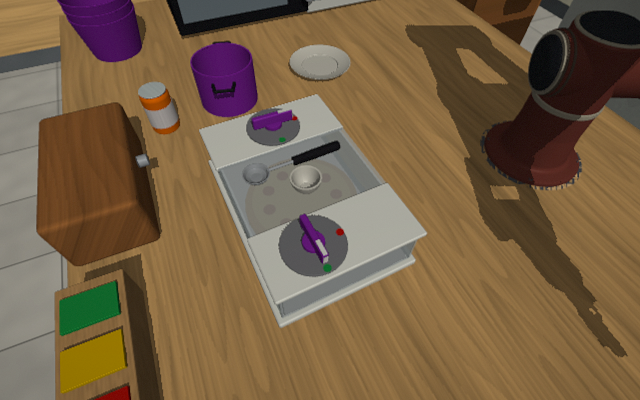

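The right-hand latch, at y≈-0.21, is open: its pointer at (475,195) px is beside the red dot at (471,204). The left latch is locked, with its pointer at the green dot. I'll push the pointer end from its -y side with closed fingers, but first I need a refined axis position and yaw.

```bash
python3 - <<'E'
from h import *
p=ctrl.get_image("top")
f=p["frame"];h=cv2.cvtColor(f,cv2.COLOR_BGR2HSV)
def cen(m,x0,x1,y0,y1):
    mm=np.zeros_like(m);mm[y0:y1,x0:x1]=m[y0:y1,x0:x1];ys,xs=np.nonzero(mm);return xs.mean(),ys.mean(),len(xs)
hh=h[...,0];s=h[...,1]>120
red=((hh<8)|(hh>172))&s; gr=(hh>45)&(hh<85)&s
for n,m,z in [("red",red,.117),("green",gr,.117)]:
    for box in [(430,505,140,215),(245,325,120,200)]:
        u,v,k=cen(m,*box);print(n,k,round(u),round(v),atz(p,u,v,z).round(4))
for k in ["latch_a_base","latch_a"]:
  for r in ctrl.trace(p,k):
    ys,xs=np.nonzero(r["mask"])
    if len(xs)<20: continue
    pts=np.array([atz(p,u,v,.116 if 'base' in k else .146)[:2] for u,v in zip(xs,ys)])
    rc=cv2.minAreaRect((pts*1000).astype(np.float32));print(k,round(r["p"],2),len(xs),rc,pts.mean(0).round(4))
c=cv2.resize(f[120:230,410:530],None,fx=5,fy=5,interpolation=cv2.INTER_CUBIC);cv2.imwrite("pics/crop0.png",c)
E
```

```text
red 55 470 203 [ 0.5233 -0.2117  0.117 ]
red 55 286 186 [0.558  0.0801 0.117 ]
green 46 437 176 [ 0.5689 -0.1608  0.117 ]
green 38 254 159 [0.6038 0.132  0.117 ]
latch_a_base 0.7 3697 ((571.4336547851562, -208.1413116455078), (110.22421264648438, 112.136474609375), 41.86056137084961) [ 0.5709 -0.208 ]
latch_a 0.85 875 ((570.2920532226562, -200.472412109375), (37.31187057495117, 89.13152313232422), 85.43299102783203) [ 0.5681 -0.202 ]
latch_a 0.81 781 ((600.2615966796875, 82.96357727050781), (83.08051300048828, 34.93336486816406), 88.69522094726562) [0.6017 0.0826]
latch_a 0.22 3664 ((598.4874267578125, 81.46536254882812), (104.6723861694336, 106.26969146728516), 88.55593872070312) [0.5978 0.0816]
```

View pics/crop0.png

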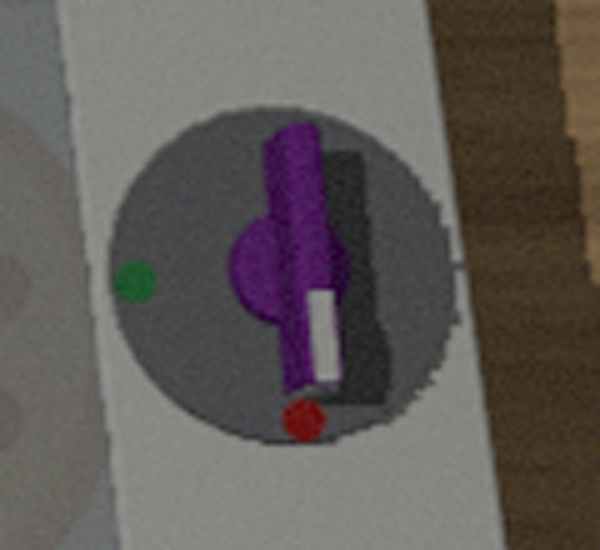

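carry_out(
  series=[
    [0.4,-0.8,0.4,0,0,0,0],
    [0.4,-0.8,0.4,0,0,0,0],
    [0.4,-0.8,0.4,0,0,0,0],
    [0.4,-0.8,0.4,0,0,0,0],
    [0.4,-0.8,0,0,0,0,0],
    [0.4,-0.8,0,0,0,0,0],
    [0.4,-0.8,0,0,0,0,0],
    [0.4,-0.8,0,0,0,0,0],
    [0.4,-0.8,0,0,0,0,0],
    [0.4,-0.8,0,0,0,0,0],
    [0.4,-0.8,0,0,0,0,0],
    [0.4,-0.8,0,0,0,0,0],
  ],
  grip_force=20,
)

```text
t: 2.05
tool_pos: [0.3168, 0.3525, 0.2434]
tool_rot: [0.5, 3.101, 0.0]
contact_force: [0.8, 0.1, -0.6]
opening: 0.0002
```

carry_out(
  series=[
    [0.37,-1,0,0,0,0,0],
    [0.37,-1,0,0,0,0,0],
    [0.37,-1,0,0,0,0,0],
    [0.37,-1,0,0,0,0,0],
    [0.37,-1,0,0,0,0,0],
    [0.37,-1,0,0,0,0,0],
    [0.37,-1,0,0,0,0,0],
    [0.37,-1,0,0,0,0,0],
    [0.37,-1,0,0,0,0,0],
    [0.37,-1,0,0,0,0,0],
    [0.37,-1,0,0,0,0,0],
    [0.37,-1,0,0,0,0,0],
  ],
)

```text
t: 3.25
tool_pos: [0.4278, 0.0522, 0.2435]
tool_rot: [0.5, 3.101, 0.0]
contact_force: [-0.1, 0.1, -1.0]
opening: 0.0001
```

carry_out(
  series=[
    [0.37,-1,0,0,0,0,0],
    [0.37,-1,0,0,0,0,0],
    [0.37,-1,0,0,0,0,0],
    [0.37,-1,0,0,0,0,0],
    [0.37,-1,0,0,0,0,0],
    [0.37,-1,0,0,0,0,0],
    [0.37,-1,0,0,0,1,0],
    [0.37,-1,0,0,0,1,0],
    [0.37,-1,0,0,0,1,0],
    [0.37,-1,0,0,0,0,0],
    [0.37,-1,0,0,0,0,0],
    [0,0,0,0,0,0,0],
  ],
)

```text
t: 4.45
tool_pos: [0.5296, -0.2241, 0.243]
tool_rot: [-0.035, -3.141, 0.001]
contact_force: [-0.3, 0.9, 0.6]
opening: -0.0003
```

```bash
python3 - <<'E'
from h import *
for n in ["scene","top"]:
    p=ctrl.get_image(n);cv2.imwrite(f"pics/{n}1.png",p["frame"])
o=ctrl.get_obs();print(o["tool_pos"],o["tool_rot"],o["q"],o["contact_force"],ctrl.pinch_z)
from scipy.spatial.transform import Rotation as R
print(R.from_rotvec(o["tool_rot"]).as_matrix().round(3))
E
```

```text
[ 0.52907394 -0.22175157  0.24304767] [-3.22885948e-02 -3.14082198e+00 -1.19000593e-03] [-5.26791198e-01 -8.91882289e-02  1.68702948e+00  3.60476622e-04
  1.54465124e+00 -2.07703723e+00] [ 0.35138374 -0.28819399 -0.08426764] 0.0187
[[-1.     0.021 -0.001]
 [ 0.021  1.     0.001]
 [ 0.001  0.001 -1.   ]]
```

View pics/scene1.png

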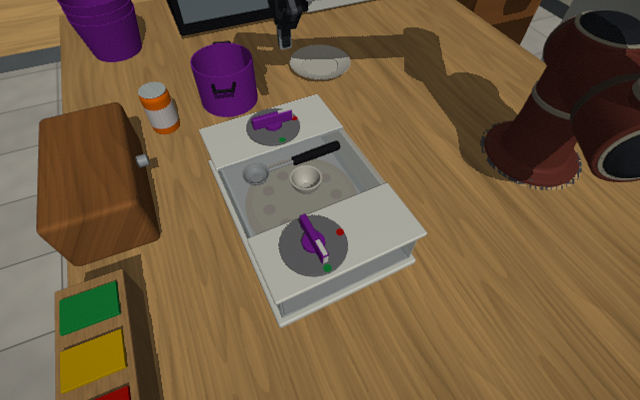

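View pics/top1.png

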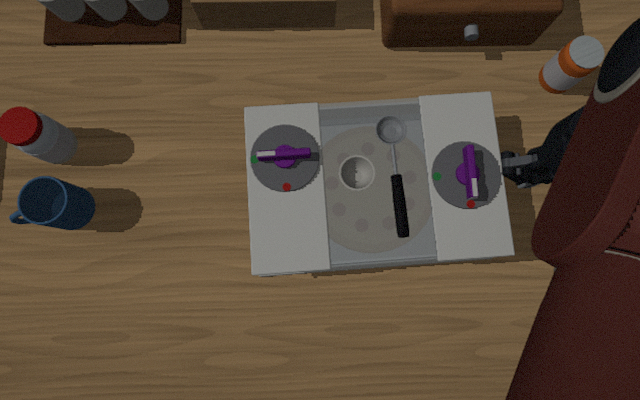

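carry_out(
  series=[
    [0.4,-1,0,0,0,0,0],
    [0,0,-0.6,0,0,0,0],
    [0,0,-0.6,0,0,0,0],
    [0,0,-0.6,0,0,0,0],
    [0,0,-0.4,0,0,0,0],
    [0,0,0,0,0,0,0],
    [0,0,0,0,0,0,0],
  ],
)

```text
t: 5.25
tool_pos: [0.5391, -0.2463, 0.188]
tool_rot: [-0.031, -3.141, -0.0]
contact_force: [0.1, -0.1, 0.3]
opening: -0.0002
```

```bash
python3 - <<'E'
from h import *
o=ctrl.get_obs();print(o["tool_pos"])
for n in ["scene","top"]:
    p=ctrl.get_image(n)
    c=np.array(p["R"])@o["tool_pos"]+np.array(p["t"]).ravel();u=p["fx"]*c[0]/c[2]+p["cx"];v=p["fy"]*c[1]/c[2]+p["cy"];print(n,u,v)
    x,y=int(u),int(v);x0=max(0,min(x-70,500));y0=max(0,y-55)
    f=cv2.resize(p["frame"][y0:y0+110,x0:x0+140],None,fx=5,fy=5,interpolation=cv2.INTER_CUBIC);cv2.drawMarker(f,(int((u-x0)*5),int((v-y0)*5)),(0,255,255),0,20)
    cv2.imwrite(f"pics/{n}2.png",f)
E
```

```text
[ 0.5390845  -0.24630496  0.18803954]
scene 278.6384478504583 81.10784677186152
top 509.8230593225482 184.35053197025871
```

View pics/scene2.png

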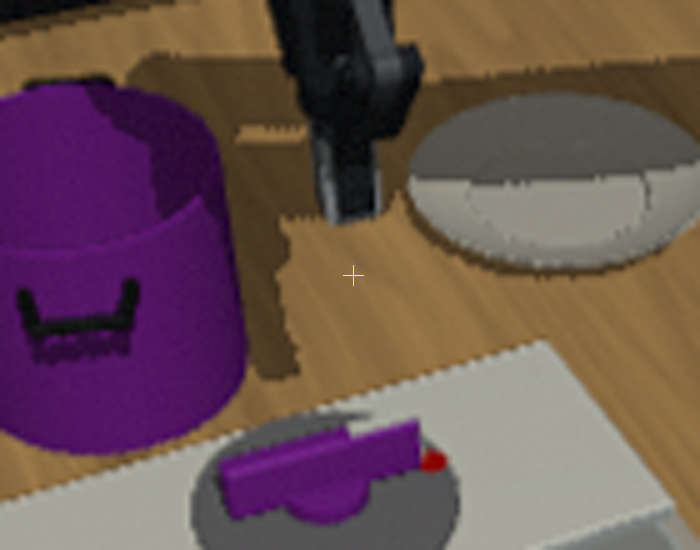

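View pics/top2.png

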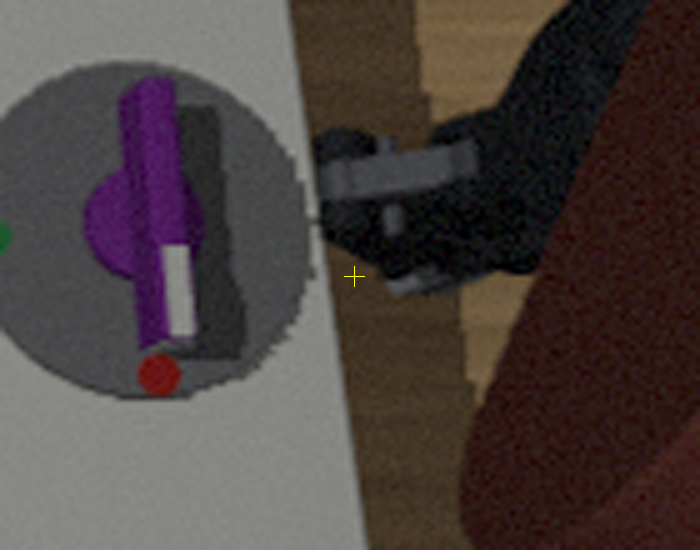

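```bash
python3 - <<'E'
from h import *
o=ctrl.get_obs();T=o["tool_pos"]
def pr(p,X):
    c=np.array(p["R"])@X+np.array(p["t"]).ravel();return p["fx"]*c[0]/c[2]+p["cx"],p["fy"]*c[1]/c[2]+p["cy"]
for n,(x0,y0) in {"scene":(235,30),"top":(470,130)}.items():
    p=ctrl.get_image(n);print(n,"cam",ray(p,0,0)[0].round(3))
    f=cv2.convertScaleAbs(p["frame"][y0:y0+70,x0:x0+100],alpha=2.2)
    f=cv2.resize(f,None,fx=8,fy=8,interpolation=cv2.INTER_CUBIC)
    for dz,c in [(0,(0,255,255)),(.02,(0,255,0)),(.073,(255,255,0))]:
        u,v=pr(p,T+[0,0,dz]);print(dz,u,v);cv2.drawMarker(f,(int((u-x0)*8),int((v-y0)*8)),c,0,16,2)
    cv2.imwrite(f"pics/{n}3.png",f)
E
```

```text
scene cam [0.725 0.356 0.627]
0 278.2189396884056 80.50474504549832
0.02 277.4436430469934 71.68000368953719
0.073 275.2103967737402 46.26028729592031
top cam [0.419 0.038 0.824]
0 510.492363657835 183.763397767863
0.02 516.5515988033358 180.94512124861254
0.073 534.5920588240227 172.55412739346676
```

View pics/scene3.png

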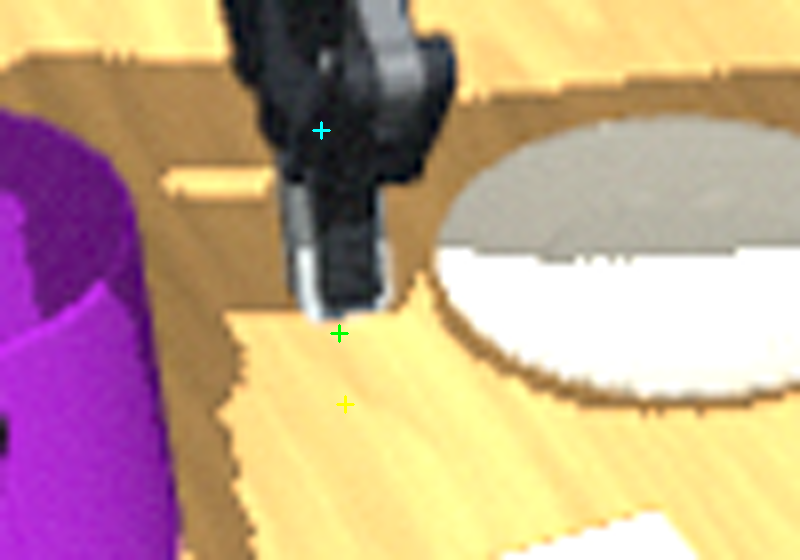

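View pics/top3.png

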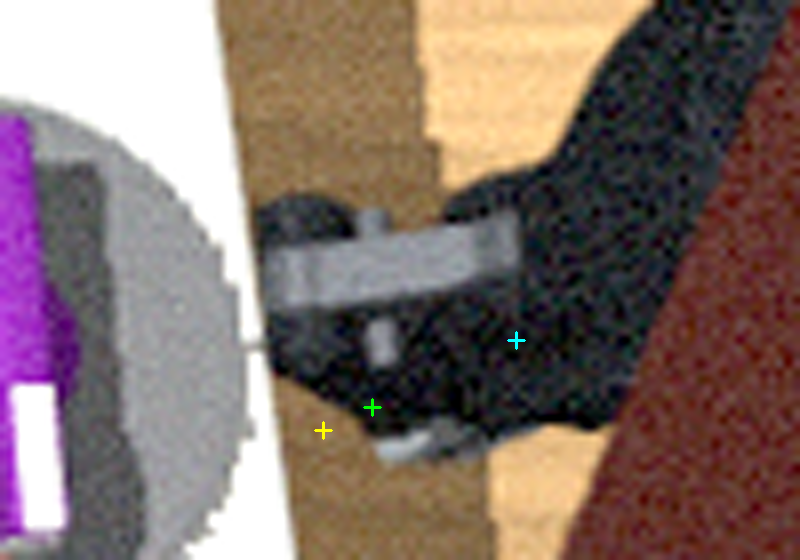

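```bash
python3 - <<'E'
from h import *
S=ctrl.get_image("scene");P=ctrl.get_image("top")
def tri(a,b):
    o1,d1=ray(S,*a);o2,d2=ray(P,*b)
    A=np.stack([d1,-d2],1);k=np.linalg.lstsq(A,o2-o1,rcond=None)[0]
    x=o1+d1*k[0];y=o2+d2*k[1];return ((x+y)/2).round(4),np.linalg.norm(x-y).round(4)
print(tri((278,69),(519,186)),tri((278,69),(516,183)),tri((278,69),(521,184)))
print(ctrl.get_obs()["tool_pos"])
# check with known: latch axis
print(tri((271,113),(473,171)), tri((305,190),(357,177)))
E
```

```text
(array([ 0.5344, -0.2508,  0.2102]), np.float64(0.0051)) (array([ 0.5372, -0.2442,  0.2152]), np.float64(0.0036)) (array([ 0.5356, -0.2527,  0.2102]), np.float64(0.0014))
[ 0.5395873  -0.24694802  0.18913533]
(array([ 0.5708, -0.2112,  0.1439]), np.float64(0.0021)) (array([ 0.5732, -0.0337,  0.1012]), np.float64(0.0018))
```

carry_out(
  series=[
    [0,0,-0.6,0,0,0,0],
    [0,0,-0.6,0,0,0,0],
    [0,0,-0.6,0,0,0,0],
    [0,0,-0.4,0,0,0,0],
    [0,0,-0.2,0,0,0,0],
    [0,0,0,0,0,0,0],
    [0,0,0,0,0,0,0],
  ],
)

```text
t: 6.25
tool_pos: [0.5395, -0.2469, 0.1287]
tool_rot: [0.031, 3.141, -0.001]
contact_force: [-0.1, -0.5, 0.3]
opening: -0.0001
```

```bash
cat > v.py <<'E'
from h import *
import sys
o=ctrl.get_obs();T=o["tool_pos"];print(T,o["contact_force"])
def pr(p,X):
    c=np.array(p["R"])@X+np.array(p["t"]).ravel();return p["fx"]*c[0]/c[2]+p["cx"],p["fy"]*c[1]/c[2]+p["cy"]
out=[]
for n,(x0,y0) in {"scene":(225,75),"top":(430,130)}.items():
    p=ctrl.get_image(n)
    f=cv2.convertScaleAbs(p["frame"][y0:y0+90,x0:x0+95],alpha=2)
    f=cv2.resize(f,None,fx=4,fy=4,interpolation=cv2.INTER_CUBIC)
    for dz,c in [(0,(0,255,255)),(.02,(0,255,0))]:
        u,v=pr(p,T+[0,0,dz]);cv2.drawMarker(f,(int((u-x0)*4),int((v-y0)*4)),c,0,10,1)
    out.append(f)
cv2.imwrite(f"pics/{sys.argv[1]}.png",np.hstack(out))
E
python3 v.py v1
```

```text
[ 0.53951332 -0.24687546  0.1286639 ] [-0.06450457 -0.5354864   0.28848245]
```

View pics/v1.png

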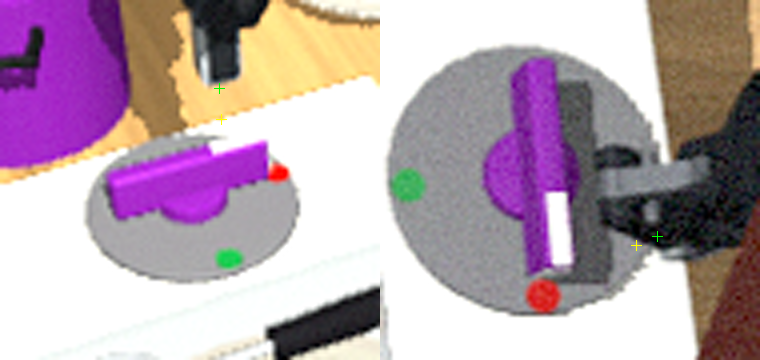

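The pictures suggest the true fingertip sits about 20 mm above the reported TCP. I'll move to bare lid clear of the dial and feel for it there.

carry_out(
  series=[
    [-0.8,0,0,0,0,0,0],
    [-0.8,0,0,0,0,0,0],
    [0,0,-0.16,0,0,0,0],
    [0,0,-0.16,0,0,0,0],
    [0,0,-0.16,0,0,0,0],
    [0,0,0,0,0,0,0],
    [0,0,0,0,0,0,0],
  ],
)

```text
t: 7.05
tool_pos: [0.4996, -0.2466, 0.1161]
tool_rot: [-0.031, -3.141, -0.0]
contact_force: [-0.1, -0.7, 0.2]
opening: -0.0001
```

```bash
python3 v.py v2
```

```text
[ 0.49956275 -0.24663372  0.11605225] [-0.09459883 -0.69862884  0.17384269]
```

View pics/v2.png

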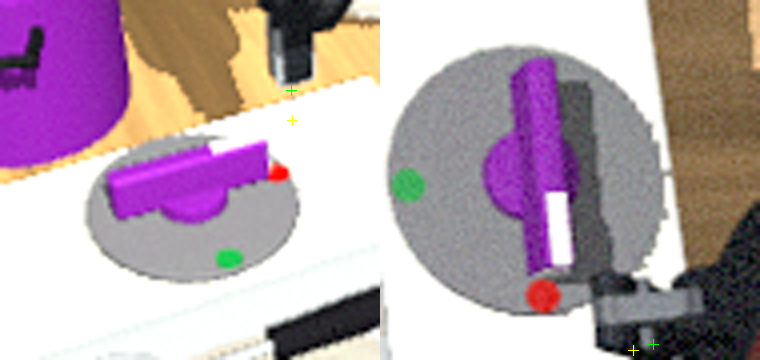

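carry_out(
  series=[
    [0,0,-0.1,0,0,0,0],
    [0,0,-0.1,0,0,0,0],
    [0,0,-0.08,0,0,0,0],
    [0,0,0,0,0,0,0],
  ],
)

```text
t: 7.55
tool_pos: [0.4989, -0.2465, 0.1087]
tool_rot: [-0.031, -3.141, -0.001]
contact_force: [-0.3, -0.6, 0.4]
opening: -0.0
```

carry_out(
  series=[
    [0,0,-0.08,0,0,0,0],
    [0,0,-0.08,0,0,0,0],
    [0,0,0,0,0,0,0],
  ],
)

```text
t: 7.85
tool_pos: [0.499, -0.2466, 0.1049]
tool_rot: [-0.031, -3.141, -0.001]
contact_force: [0.5, 0.7, -0.6]
opening: 0.0002
```

```bash
python3 v.py v3
```

```text
[ 0.49900704 -0.24656638  0.1048885 ] [ 0.45735003  0.68742581 -0.55113777]
```

View pics/v3.png

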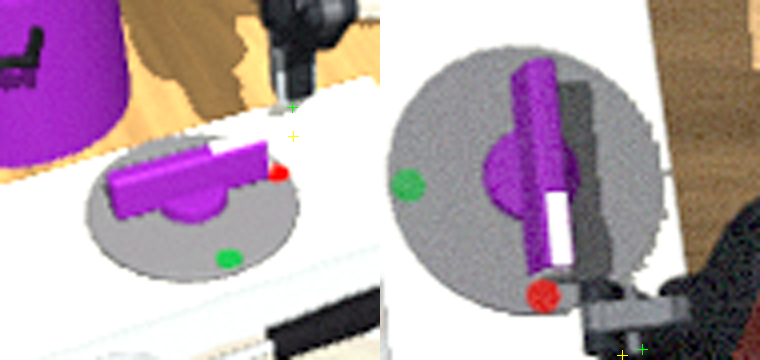

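Confirmed: there's no contact at TCP z 0.105, so the true tip is about 0.126. That is the right height for the wing. I'll go back beside the pointer and approach in +y.

carry_out(
  series=[
    [0.4,-0.15,0,0,0,0,0],
    [0.4,0,0.04,0,0,0,0],
    [0.4,0,0,0,0,0,0],
    [0.4,0,0,0,0,0,0],
    [0,0.2,0,0,0,0,0],
    [0,0.2,0,0,0,0,0],
    [0,0.2,0,0,0,0,0],
    [0,0,0,0,0,0,0],
  ],
)

```text
t: 8.75
tool_pos: [0.5389, -0.2345, 0.1061]
tool_rot: [-0.03, -3.141, -0.001]
contact_force: [0.3, -0.6, -0.1]
opening: -0.0002
```

```bash
python3 v.py v4
```

```text
[ 0.53890058 -0.23454296  0.10614285] [ 0.25336124 -0.57972776 -0.08237789]
```

View pics/v4.png

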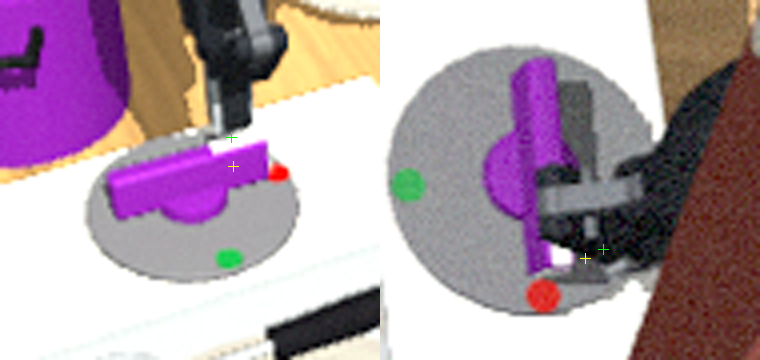

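carry_out(
  series=[
    [0,0.15,0,0,0,0,0],
    [0,0,0,0,0,0,0],
  ],
)

```text
t: 9.05
tool_pos: [0.5391, -0.2315, 0.1064]
tool_rot: [0.031, 3.141, 0.0]
contact_force: [-0.1, -0.7, 0.7]
opening: 0.0002
```

carry_out(
  series=[
    [0,0.15,0,0,0,0,0],
    [0,0,0,0,0,0,0],
  ],
)

```text
t: 9.25
tool_pos: [0.5392, -0.2276, 0.1063]
tool_rot: [-0.031, -3.141, -0.0]
contact_force: [-0.0, -0.3, -0.0]
opening: 0.0001
```

carry_out(
  series=[
    [0,0.15,0,0,0,0,0],
    [0,0,0,0,0,0,0],
  ],
)

```text
t: 9.45
tool_pos: [0.5389, -0.2246, 0.1063]
tool_rot: [-0.031, -3.141, 0.002]
contact_force: [-0.8, -3.5, 1.0]
opening: -0.0
```

```bash
python3 - <<'E'
from h import *
A=np.array([.571,-.2085])
def c(th):
    psi=np.pi+.055-th;u=np.array([np.cos(psi),np.sin(psi)]);n=np.array([u[1],-u[0]]);return A+.032*u-.0165*n
prev=c(.05);print(prev)
for th in np.arange(.15,1.36,.1):
    x=c(th);print(round(th,2),x.round(4),((x-prev)/.025).round(3));prev=x
E
```

```text
[ 0.5390829  -0.22515979]
0.15 [ 0.5376 -0.2219] [-0.06   0.131]
0.25 [ 0.5364 -0.2185] [-0.047  0.136]
0.35 [ 0.5356 -0.215 ] [-0.033  0.14 ]
0.45 [ 0.5351 -0.2114] [-0.019  0.143]
0.55 [ 0.535  -0.2078] [-0.004  0.144]
0.65 [ 0.5353 -0.2042] [0.01  0.144]
0.75 [ 0.5359 -0.2007] [0.024 0.142]
0.85 [ 0.5368 -0.1972] [0.038 0.139]
0.95 [ 0.5381 -0.1939] [0.052 0.134]
1.05 [ 0.5397 -0.1906] [0.065 0.128]
1.15 [ 0.5417 -0.1876] [0.078 0.121]
1.25 [ 0.5439 -0.1848] [0.089 0.113]
1.35 [ 0.5464 -0.1822] [0.1   0.103]
```

carry_out(
  series=[
    [-0.06,0.13,0,0,0,-1,0],
    [-0.05,0.135,0,0,0,-1,0],
    [0,0,0,0,0,0,0],
  ],
)

```text
t: 9.75
tool_pos: [0.5361, -0.2183, 0.1064]
tool_rot: [-0.345, -3.122, 0.003]
contact_force: [-2.2, -4.3, 0.4]
opening: -0.0001
```

carry_out(
  series=[
    [-0.03,0.14,0,0,0,-1,0],
    [-0.02,0.14,0,0,0,-1,0],
    [0,0,0,0,0,0,0],
  ],
)

```text
t: 10.05
tool_pos: [0.5345, -0.2113, 0.1063]
tool_rot: [-0.654, -3.071, 0.003]
contact_force: [-2.9, -3.9, 0.5]
opening: 0.0001
```

```bash
python3 v.py v5
```

```text
[ 0.53454218 -0.21125692  0.1063348 ] [-2.91938546 -3.90879404  0.50151862]
```

View pics/v5.png

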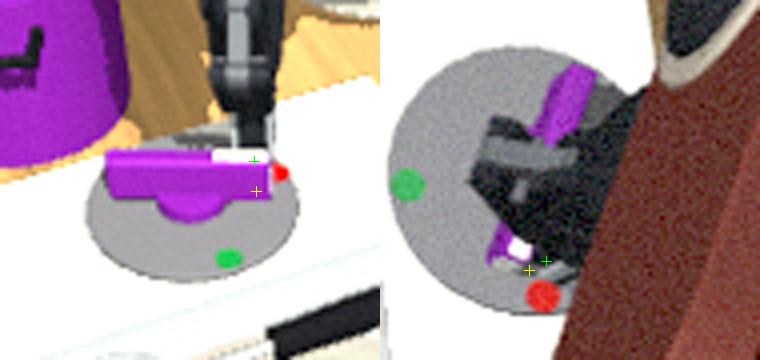

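The wing is turning, at about 5 N. Continuing.

carry_out(
  series=[
    [0,0.145,0,0,0,-1,0],
    [0.01,0.145,0,0,0,-1,0],
    [0.025,0.14,0,0,0,-1,0],
    [0,0,0,0,0,0,0],
  ],
)

```text
t: 10.55
tool_pos: [0.5352, -0.1997, 0.1062]
tool_rot: [-1.104, -2.939, 0.001]
contact_force: [-4.3, -1.4, 0.8]
opening: 0.0001
```

carry_out(
  series=[
    [0.04,0.14,0,0,0,-1,0],
    [0.05,0.135,0,0,0,-1,0],
    [0,0,0,0,0,0,0],
  ],
)

```text
t: 10.85
tool_pos: [0.5383, -0.1922, 0.1061]
tool_rot: [-1.39, -2.816, -0.002]
contact_force: [-2.0, 0.1, 0.9]
opening: -0.0
```

carry_out(
  series=[
    [0.065,0.13,0,0,0,-1,0],
    [0,0,0,0,0,0,0],
  ],
)

```text
t: 11.05
tool_pos: [0.5405, -0.1892, 0.1062]
tool_rot: [1.528, 2.744, 0.002]
contact_force: [0.9, 0.0, -0.8]
opening: -0.0002
```

```bash
python3 v.py v6
```

```text
[ 0.54047009 -0.18917886  0.10622599] [ 0.87662351  0.02762234 -0.84901308]
```

View pics/v6.png

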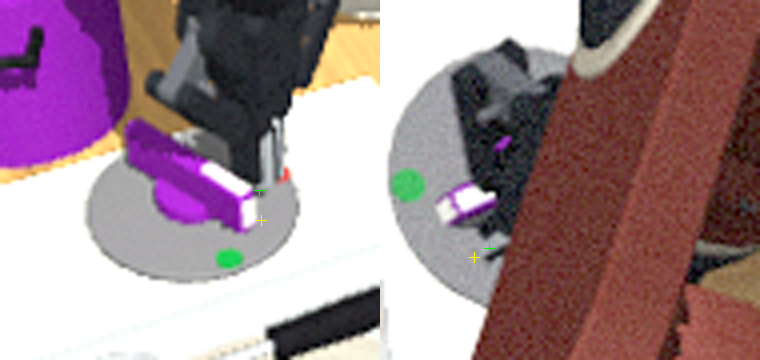

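carry_out(
  series=[
    [0.08,0.12,0,0,0,-1,0],
    [0,0,0,0,0,0,0],
  ],
)

```text
t: 11.35
tool_pos: [0.5424, -0.1866, 0.1064]
tool_rot: [1.664, 2.664, 0.001]
contact_force: [-0.3, 0.5, -0.3]
opening: 0.0002
```

```bash
python3 v.py v7
```

```text
[ 0.54242607 -0.18656437  0.10643926] [-0.25060465  0.50214295 -0.31323239]
```

View pics/v7.png

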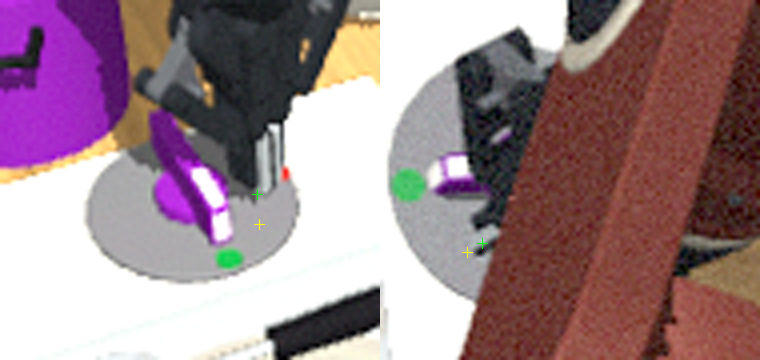

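The wing has left the finger and is snapping over slowly. I'll back off in -x, lift, and look.

carry_out(
  series=[
    [0,0,0,0,0,0,0],
    [-0.4,-0.2,0,0,0,0,0],
    [-0.6,-0.2,0,0,0,0,0],
    [-0.6,0,0.2,0,0,0,0],
    [-0.4,0,0.8,0,0,0,0],
    [0,0,0.8,0,0,0,0],
    [0,0,0.8,0,0,0,0],
    [0,0,0.8,0,0,0,0],
    [0,0,0.8,0,0,0,0],
    [0,0,0.8,0,0,0,0],
    [0,0,0.4,0,0,0,0],
    [0,0,0,0,0,0,0],
  ],
)

```text
t: 12.65
tool_pos: [0.4921, -0.1975, 0.2431]
tool_rot: [1.667, 2.659, 0.0]
contact_force: [0.1, -0.2, 0.0]
opening: -0.0
```

carry_out(
  series=[
    [-0.3,-1,0,0,0,0,0],
    [-0.3,-1,0,0,0,0,0],
    [-0.3,-1,0,0,0,0,0],
    [-0.3,-1,0,0,0,0,0],
    [-0.3,-1,0,0,0,0,0],
    [-0.3,-1,0,0,0,0,0],
    [0,0,0,0,0,0,0],
  ],
)

```text
t: 13.35
tool_pos: [0.4451, -0.3485, 0.2392]
tool_rot: [-1.671, -2.657, 0.0]
contact_force: [-0.5, -0.3, -0.0]
opening: 0.0002
```

```bash
python3 - <<'E'
from h import *
for n in ["scene","top"]:
    p=ctrl.get_image(n);cv2.imwrite(f"pics/{n}9.png",p["frame"])
    for k,z in [("latch_a_axis",.146),("latch_a_pointer",.146),("spoon",.11),("ramekin",.11),("carrier",0)]:
        for r in ctrl.mark_of(p,k):
            u,v=r["position"][0]*640,r["position"][1]*400
            print(n,k,round(r["p"],2),round(u),round(v),atz(p,u,v,z).round(4))
print(ctrl.get_obs()["contact_force"],ctrl.get_obs()["t"])
E
```

```text
scene latch_a_axis 0.78 272 113 [ 0.5696 -0.2086  0.146 ]
scene spoon 0.8 296 165 [ 0.5671 -0.0887  0.11  ]
scene ramekin 0.59 308 188 [ 0.5686 -0.0279  0.11  ]
scene carrier 0.61 302 208 [ 0.5686 -0.0653  0.    ]
top latch_a_axis 0.68 473 171 [ 0.5701 -0.2099  0.146 ]
top latch_a_pointer 0.71 445 169 [ 0.5738 -0.1658  0.146 ]
top spoon 0.97 396 177 [ 0.5699 -0.0957  0.11  ]
top ramekin 0.83 354 175 [ 0.575  -0.0283  0.11  ]
top carrier 0.85 369 187 [ 0.5755 -0.0656  0.    ]
[ 0.40161374 -0.48952271  0.17053943] 13.95
```

View pics/top9.png

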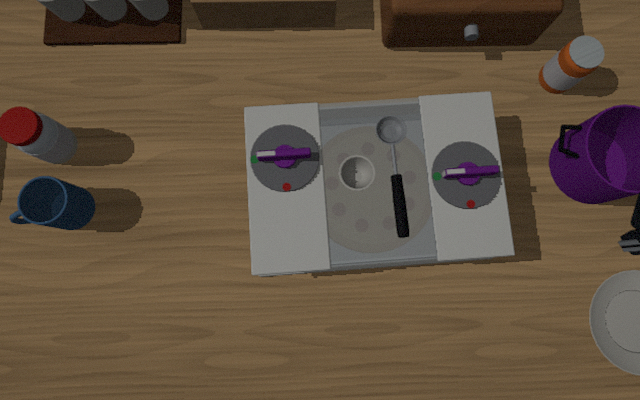

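View pics/scene9.png

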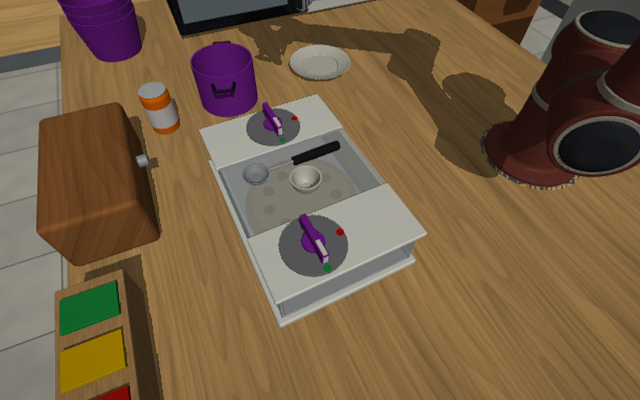

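```bash
python3 - <<'E'
from h import *
p=ctrl.get_image("top");f=p["frame"];g=cv2.imread("pics/top0.png")
print("spoon/bowl diff",np.abs(f[100:245,325:415].astype(int)-g[100:245,325:415]).mean(), "control",np.abs(f[280:380,100:300].astype(int)-g[280:380,100:300]).mean(),"left latch",np.abs(f[120:200,245:322].astype(int)-g[120:200,245:322]).mean())
h=cv2.cvtColor(f,cv2.COLOR_BGR2HSV)
for b in [(430,505,140,215),(245,325,120,200)]:
    m=((h[...,0]>135)&(h[...,0]<160)&(h[...,1]>100))|((h[...,2]>150)&(h[...,1]<60))
    o=f[b[2]:b[3],b[0]:b[1]]; hh=h[b[2]:b[3],b[0]:b[1]]
    m=(hh[...,0]>135)&(hh[...,0]<165)&(hh[...,1]>90)&(hh[...,2]>95)
    ys,xs=np.nonzero(m);P=np.array([atz(p,x+b[0],y+b[2],.146)[:2] for x,y in zip(xs,ys)])
    l=cv2.fitLine(P.astype(np.float32),cv2.DIST_HUBER,0,.001,.001).ravel();print(len(xs),np.degrees(np.arctan2(l[1],l[0])))
E
```

```text
spoon/bowl diff 2.638697318007663 control 2.5655833333333335 left latch 2.6332792207792206
14 74.12646
32 -64.70708
```

```bash
python3 - <<'E'
from h import *
p=ctrl.get_image("top");g=cv2.imread("pics/top9.png");print(np.abs(p["frame"][130:220,425:510].astype(int)-g[130:220,425:510]).mean())
print(ctrl.get_obs()["t"],ctrl.finish_job())
E
```

```text
2.6533333333333333
the job is handed in; nothing more can be done
14.05 None
```

The open latch, on the carrier's -y end, is now locked. I pushed its pointer end clockwise with closed fingers until it clicked over and rested at its green dot. Then I backed off clear of everything and handed in at about 14 s.

**Checks that passed**
- **Force:** readings at the end of each move stayed under about 5 N on the latch.
- **Wing at rest:** the last picture shows the pointer at the green dot, and the latch had not moved since the picture before.
- **Other items:** the other latch, the spoon and the bowl match the first picture to within camera noise.

**Checks that disagreed or failed**
- **Fingertip height:** the real fingertips sat about 20 mm above the reported TCP. I confirmed this in the pictures and by lowering over bare lid without contact, then corrected for it.
- **Wing angle:** the network's pointer mark put the wing about 7° off the green dot, which I took as mark noise. My own line fit for the angle had too few pixels to use, so the lock is judged by eye from the pictures.

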